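Load and start the bead polisher

TASK

Load every bead from the wooden trough into the well of the blue bead polisher with the scoop (do not pick beads up with the fingers), and stand the scoop back upright on its black mat. Once all the beads are in, set the lid flat and square in its pocket over the well; then, with the lid on, turn the red start knob clockwise fully to its stop, hold it there for half a second, and let it spring back. Leave the two paint tubes beside the trough where they are.

Things in the scene. Friction and masses are not known exactly. Their poses are not given: they have to be found in the camera images.
- scoop_grip (a point): Loose aluminium scoop (180 g) with an upright orange handle. This point: grip centre of the handle, 100 mm above the scoop's flat underside. z up, -x to the open nose. Handle 14 mm thick (x), 36 mm wide (y), 48 to 126 mm above the underside; grip it across the 14 mm, fingers before and behind. The lip lies 80 mm ahead (-x) of this point, the scoop's heel 15 mm behind it.
- scoop_bowl (a point): Same scoop, same axes: point on its floor, 45 mm ahead (-x) of scoop_grip and 97 mm below it. The floor is 73 mm wide, 3 mm thick (1.5 mm at the lip, 35 mm ahead of this point). Side walls 51 mm high, 13 mm back from the lip, inner width 68 mm; back wall 37 mm behind this point. Holds about six beads: they roll back in when tipped 20 to 30 degrees nose up and roll out at 25 to 35 degrees nose down.
- mat_top (a point): Black rubber mat, fixed, 160 mm (x) by 130 mm (y) by 4 mm thick, where the scoop stands; this point is the centre of its upper face.
- trough_end (a point): Wooden trough, fixed, with two lanes along x. This point: on its level floor, 10 mm above the table, midway between the lanes, at the near, closed end, whose wall (80 mm high) leans outwards 26 degrees. Lane centre lines lie 44.5 mm to +y and -y; each is 83 mm wide between 6 mm walls 50 mm high. The floor runs 230 mm along +x, then ramps up 26 degrees to 25 mm. Beads start within 110 mm of this end.
- bead0_center (a point): Bead 0: a loose round light wood bead, 30 mm in diameter, 15 g, with a dark hole, starting in the +y lane; this point is its centre. It turns as it rolls.
- bead1_center (a point): Bead 1: a loose round red bead, 30 mm in diameter, 15 g, with a dark hole, starting in the +y lane; this point is its centre. It turns as it rolls. Absent in some starts.
- bead2_center (a point): Bead 2: a loose round yellow bead, 30 mm in diameter, 15 g, with a dark hole, starting in the +y lane; this point is its centre. It turns as it rolls. Absent in some starts.
- bead3_center (a point): Bead 3: a loose round blue bead, 30 mm in diameter, 15 g, with a dark hole, starting in the +y lane; this point is its centre. It turns as it rolls. Absent in some starts.
- bead4_center (a point): Bead 4: a loose round dark wood bead, 30 mm in diameter, 15 g, with a dark hole, starting in the +y lane; this point is its centre. It turns as it rolls. Absent in some starts.
- bead5_center (a point): Bead 5: a loose round green bead, 30 mm in diameter, 15 g, with a dark hole, starting in the +y lane; this point is its centre. It turns as it rolls. Absent in some starts.
- bead6_center (a point): Bead 6: a loose round light wood bead, 30 mm in diameter, 15 g, with a dark hole, starting in the -y lane; this point is its centre. It turns as it rolls.
- bead7_center (a point): Bead 7: a loose round red bead, 30 mm in diameter, 15 g, with a dark hole, starting in the -y lane; this point is its centre. It turns as it rolls. Absent in some starts.
- bead8_center (a point): Bead 8: a loose round yellow bead, 30 mm in diameter, 15 g, with a dark hole, starting in the -y lane; this point is its centre. It turns as it rolls. Absent in some starts.
- bead9_center (a point): Bead 9: a loose round blue bead, 30 mm in diameter, 15 g, with a dark hole, starting in the -y lane; this point is its centre. It turns as it rolls. Absent in some starts.
- bead10_center (a point): Bead 10: a loose round dark wood bead, 30 mm in diameter, 15 g, with a dark hole, starting in the -y lane; this point is its centre. It turns as it rolls. Absent in some starts.
- bead11_center (a point): Bead 11: a loose round green bead, 30 mm in diameter, 15 g, with a dark hole, starting in the -y lane; this point is its centre. It turns as it rolls. Absent in some starts.
- pocket (a point): Bead polisher, fixed, blue, 110 mm high. This point: centre of the lid pocket, on its yellow ledge, 102 mm above the table. The pocket is 109 mm (x) by 125 mm (y), 8 mm deep in the housing's top; inside the ledge opens the well, 90 mm (x) by 106 mm (y), its floor 87 mm below this point. The housing reaches 100 mm either way in x, 90 mm to -y and 180 mm to +y.
- lid_grip (a point): Loose lid: aluminium plate 104 mm (x) by 120 mm (y) by 8 mm, 250 g, with a black bar handle across the middle of its upper face, 14 mm (x) by 64 mm (y), from 8 to 38 mm above the underside. This point is the centre of the handle, 23 mm above the lid's underside. It may go in either way round.
- knob_axis (a point): Centre of the red start knob's bar, on the knob's upright axis, fixed to the polisher, 33 mm above the housing's top face. The bar is 44 mm long (x of this point at rest), 14 mm thick (y), from 10 to 42 mm above the housing's top face. The axes stay with the housing.
- knob (a joint): Angle of the start knob in rad: 0 at rest, growing as it is turned clockwise seen from above, with its stop at 1.1. A spring (0.12 N m per rad) drives it back to 0 when it is released.
- tube_a_mid (a point): Green paint tube lying by the trough, 95 mm long, 18 mm thick, loose, a bystander; its centre.
- tube_b_mid (a point): Red paint tube lying by the trough, 95 mm long, 18 mm thick, loose, a bystander; its centre.

How it is judged:
On the way, in this order (a step that is already met when the one before it is completed fails the run):
1. one or more beads are carried in the scoop, lifted clear of the trough (((x of bead0_center in the frame of scoop_grip between -0.085 and 0 m and y of bead0_center in the frame of scoop_grip between -0.04 and 0.04 m and z of bead0_center in the frame of scoop_grip between -0.1 and -0.04 m and height (world z) of bead0_center above 0.09 m) or (x of bead1_center in the frame of scoop_grip between -0.085 and 0 m and y of bead1_center in the frame of scoop_grip between -0.04 and 0.04 m and z of bead1_center in the frame of scoop_grip between -0.1 and -0.04 m and height (world z) of bead1_center above 0.09 m) or (x of bead2_center in the frame of scoop_grip between -0.085 and 0 m and y of bead2_center in the frame of scoop_grip between -0.04 and 0.04 m and z of bead2_center in the frame of scoop_grip between -0.1 and -0.04 m and height (world z) of bead2_center above 0.09 m) or (x of bead3_center in the frame of scoop_grip between -0.085 and 0 m and y of bead3_center in the frame of scoop_grip between -0.04 and 0.04 m and z of bead3_center in the frame of scoop_grip between -0.1 and -0.04 m and height (world z) of bead3_center above 0.09 m) or (x of bead4_center in the frame of scoop_grip between -0.085 and 0 m and y of bead4_center in the frame of scoop_grip between -0.04 and 0.04 m and z of bead4_center in the frame of scoop_grip between -0.1 and -0.04 m and height (world z) of bead4_center above 0.09 m) or (x of bead5_center in the frame of scoop_grip between -0.085 and 0 m and y of bead5_center in the frame of scoop_grip between -0.04 and 0.04 m and z of bead5_center in the frame of scoop_grip between -0.1 and -0.04 m and height (world z) of bead5_center above 0.09 m) or (x of bead6_center in the frame of scoop_grip between -0.085 and 0 m and y of bead6_center in the frame of scoop_grip between -0.04 and 0.04 m and z of bead6_center in the frame of scoop_grip between -0.1 and -0.04 m and height (world z) of bead6_center above 0.09 m) or (x of bead7_center in the frame of scoop_grip between -0.085 and 0 m and y of bead7_center in the frame of scoop_grip between -0.04 and 0.04 m and z of bead7_center in the frame of scoop_grip between -0.1 and -0.04 m and height (world z) of bead7_center above 0.09 m) or (x of bead8_center in the frame of scoop_grip between -0.085 and 0 m and y of bead8_center in the frame of scoop_grip between -0.04 and 0.04 m and z of bead8_center in the frame of scoop_grip between -0.1 and -0.04 m and height (world z) of bead8_center above 0.09 m) or (x of bead9_center in the frame of scoop_grip between -0.085 and 0 m and y of bead9_center in the frame of scoop_grip between -0.04 and 0.04 m and z of bead9_center in the frame of scoop_grip between -0.1 and -0.04 m and height (world z) of bead9_center above 0.09 m) or (x of bead10_center in the frame of scoop_grip between -0.085 and 0 m and y of bead10_center in the frame of scoop_grip between -0.04 and 0.04 m and z of bead10_center in the frame of scoop_grip between -0.1 and -0.04 m and height (world z) of bead10_center above 0.09 m) or (x of bead11_center in the frame of scoop_grip between -0.085 and 0 m and y of bead11_center in the frame of scoop_grip between -0.04 and 0.04 m and z of bead11_center in the frame of scoop_grip between -0.1 and -0.04 m and height (world z) of bead11_center above 0.09 m))), for 0.2 s.
2. all the beads are in the polisher's well (x of bead0_center in the frame of pocket between -0.05 and 0.05 m and y of bead0_center in the frame of pocket between -0.058 and 0.058 m and z of bead0_center in the frame of pocket between -0.09 and -0.01 m and x of bead1_center in the frame of pocket between -0.05 and 0.05 m and y of bead1_center in the frame of pocket between -0.058 and 0.058 m and z of bead1_center in the frame of pocket between -0.09 and -0.01 m and x of bead2_center in the frame of pocket between -0.05 and 0.05 m and y of bead2_center in the frame of pocket between -0.058 and 0.058 m and z of bead2_center in the frame of pocket between -0.09 and -0.01 m and x of bead3_center in the frame of pocket between -0.05 and 0.05 m and y of bead3_center in the frame of pocket between -0.058 and 0.058 m and z of bead3_center in the frame of pocket between -0.09 and -0.01 m and x of bead4_center in the frame of pocket between -0.05 and 0.05 m and y of bead4_center in the frame of pocket between -0.058 and 0.058 m and z of bead4_center in the frame of pocket between -0.09 and -0.01 m and x of bead5_center in the frame of pocket between -0.05 and 0.05 m and y of bead5_center in the frame of pocket between -0.058 and 0.058 m and z of bead5_center in the frame of pocket between -0.09 and -0.01 m and x of bead6_center in the frame of pocket between -0.05 and 0.05 m and y of bead6_center in the frame of pocket between -0.058 and 0.058 m and z of bead6_center in the frame of pocket between -0.09 and -0.01 m and x of bead7_center in the frame of pocket between -0.05 and 0.05 m and y of bead7_center in the frame of pocket between -0.058 and 0.058 m and z of bead7_center in the frame of pocket between -0.09 and -0.01 m and x of bead8_center in the frame of pocket between -0.05 and 0.05 m and y of bead8_center in the frame of pocket between -0.058 and 0.058 m and z of bead8_center in the frame of pocket between -0.09 and -0.01 m and x of bead9_center in the frame of pocket between -0.05 and 0.05 m and y of bead9_center in the frame of pocket between -0.058 and 0.058 m and z of bead9_center in the frame of pocket between -0.09 and -0.01 m and x of bead10_center in the frame of pocket between -0.05 and 0.05 m and y of bead10_center in the frame of pocket between -0.058 and 0.058 m and z of bead10_center in the frame of pocket between -0.09 and -0.01 m and x of bead11_center in the frame of pocket between -0.05 and 0.05 m and y of bead11_center in the frame of pocket between -0.058 and 0.058 m and z of bead11_center in the frame of pocket between -0.09 and -0.01 m), for 0.2 s.
3. the lid is seated flat and square in its pocket, with all the beads in the well (all of step 2 and z of lid_grip in the frame of pocket between 0.019 and 0.0265 m and horizontal distance between lid_grip and pocket below 0.006 m and angle between lid_grip's own z axis and vertical below 0.05 rad and angle between the x axis of lid_grip and the x axis of pocket, either way round below 0.06 rad), for 0.3 s.
4. with the lid seated, the knob is turned to its stop and held (z of lid_grip in the frame of pocket between 0.019 and 0.0265 m and horizontal distance between lid_grip and pocket below 0.006 m and angle between lid_grip's own z axis and vertical below 0.05 rad and angle between the x axis of lid_grip and the x axis of pocket, either way round below 0.06 rad and value of joint knob above 1 rad), for 0.3 s.
5. the knob has sprung back (value of joint knob below 0.08 rad), for 0.2 s.
At the end, for the whole second after the job is handed in: Every bead present lies in the well; the lid lies seated in its pocket (centre within 6 mm, square within 0.06 rad, level within 0.05 rad, on the ledge within 4 mm); the scoop stands upright on its mat (middle of its bowl within 50 mm of the mat's centre); the knob is back at rest (under 0.08 rad) (all of step 3 and horizontal distance between scoop_bowl and mat_top below 0.05 m and angle between scoop_grip's own z axis and vertical below 0.1 rad and height (world z) of scoop_grip between 0.09 and 0.115 m and value of joint knob below 0.08 rad); the robot touches nothing.
It fails at once if a bead is gripped with the fingers (contact force between the fingers and bead0 above 6 N or contact force between the fingers and bead1 above 6 N or contact force between the fingers and bead2 above 6 N or contact force between the fingers and bead3 above 6 N or contact force between the fingers and bead4 above 6 N or contact force between the fingers and bead5 above 6 N or contact force between the fingers and bead6 above 6 N or contact force between the fingers and bead7 above 6 N or contact force between the fingers and bead8 above 6 N or contact force between the fingers and bead9 above 6 N or contact force between the fingers and bead10 above 6 N or contact force between the fingers and bead11 above 6 N).
It fails at once if a paint tube is moved more than 6 cm (distance of any of tube_a_mid, tube_b_mid from where it was at the start of the episode above 0.06 m).
Of bead1, bead2, bead3, bead4, bead5, bead7, bead8, bead9, bead10, bead11 only 4 to 9 are there at a start; the rules pass over those that are not, and their reading is None.
At some moment in a run one of lid, scoop may be knocked a few centimetres aside while the robot is not near it.
It also fails if it takes over 210 s, if anything falls off the work surface, if the arm or the gripper's body presses on something with over 40 N, if the wrist force passes 120 N, or if a joint passes its speed limit or range.

ROBOT

A 7-joint arm with a two-finger parallel gripper is mounted at the origin on the work surface. World frame = base frame: x ahead of the robot, y to its left, z up, the work surface at z = 0. Lengths are in m, angles in rad, forces in N, time in s.
With the tool pointing down it reaches from about 0.35 to 0.9 m from the base axis. Payload 8.1 kg.
Tool frame: the origin (TCP) lies at the very end of the fingers, on their centre line; the grasp point (between the pads) lies 19 mm behind it (arm.tcp_to_grasp is the z of the grasp point in the tool frame, in m); z points along the fingers, y is the line along which they close (so a half turn about z gives the same grasp; the last joint's range is limited). The gripper opens to 92 mm and grips with 3 to 60 N. Pads are 19 mm wide; open, the fingers measure 130 mm over their backs; the gripper's body (75 mm by 190 mm) begins 47 mm behind the grasp point.
Start: joints at [1.237, 0.434, 0.025, 1.573, -0.012, 1.134, -0.075], TCP at [0.143, -0.608, 0.227] pointing down, gripper open.
Joint ranges: [-2.62, 2.62], [-0.44, 2.09], [-1.27, 1.32], [0.08, 2.57], [-1.32, 4.46], [0.12, 2], [-2.74, 2.74]. Speed limits (rad/s): [2.22, 2.22, 3.01, 3.01, 3.14, 3.14, 3.14].

INTERFACE

Orientations are given as a rotation vector (axis times angle).
In Python, from cell import readout, vision, sign_off, arm gives the robot as it stands. The module is installed in compiled form; this text tells all that it offers.
- The arm moves only by the shell command python3 -m creep 'ROWS' [FORCE]. ROWS is JSON, a list of rows, each a list of 5 numbers: the shift along the tool's x, y, z in units of 4 cm (1.0 is 4 cm), then the turn about the tool's z in units of 4 degrees (1.0 is 4 degrees), then the opening, from 0 (shut) to 1 (fully open). A call has 1 to 12 rows; each row shifts and turns the commanded pose from where the row before left it, along the tool's axes as they then stand; what a row does not reach is not made up. A row lasts 1/8 s, in which the tool goes at most 62.5 mm and 10.7 degrees, less where a joint would pass 70% of its speed; a pose out of reach is approached as far as the arm can. A call with a number of a shift or a turn outside -1 to 1 is refused whole. A call with a gripper value outside its range is refused whole. The fingers move at their own pace and stop on an object; FORCE is the grip in N (left out, the last holds). Time passes only in rows, so rows that do not move let the fingers close. It gives the time, the measured TCP pose, the force, the opening and the grip force at its end, in the units of the state.
- readout.observe(): the state, without advancing time (a new reading comes with each control period).
- vision.get_image(name): name is "side" or "top" or "wrist"; returns a dict with "pixels" (384x512x3 uint8, blue, green, red), "z_map" (384x512 float32, m along the optical axis (not along the pixel's ray), 0 where there is no reading), "camera_matrix" (3x3 intrinsics, pixels), "position" and "rotation" of the camera in the world. Camera axes: x right, y up, looking along -z (the intrinsics and any distortion apply to the point x, -y, -z); pixel columns grow to the right and rows downward; lengths in m; the calibration is good to about 2 mm. A picture is of the moment at which its call begins.
- sign_off(): hands the job in; it is judged then, once.
The state is a dict: "clock": time; "joints": joint angles; "dq": joint speeds; "joint_efforts": joint torques, N m; "position": TCP position; "ee_rot": TCP orientation; "force": force on the tool from outside, world axes, zero at the start; "ft_torque": the same for the moment, N m; "width": opening from 0.0 (shut) to 1.0 (fully open); "gripper_force": force on a finger pad.
Only numpy, scipy, OpenCV 4.12 (cv2) and the standard library are available. Lean on these libraries where they do the work, as an engineer would, in place of code of your own. Each camera call takes 0.05 s, during which the arm holds its last target. There are 200 camera calls.

## Working session

There is one attempt and no reset: what is moved stays moved. The work goes in short steps, Python scripts to look and compute and a shell command to move; the robot and the scene stay as the last step left them, time stands still between calls to the robot, and variables do not carry over. Pictures are saved under pics/ and viewed, at most 18 in all, crops included, and the job is handed in when it is done.

```bash
mkdir -p pics; cat > h.py <<'E'
import numpy as np, cv2
from cell import readout, vision
def cap(name,fn=None):
    d=vision.get_image(name)
    if fn: cv2.imwrite('pics/'+fn,d['pixels'])
    K=np.array(d['camera_matrix']);R=np.array(d['rotation']);p=np.array(d['position'])
    if R.shape!=(3,3): R=cv2.Rodrigues(R)[0]
    z=d['z_map'];v,u=np.mgrid[:z.shape[0],:z.shape[1]]
    P=np.stack([(u-K[0,2])/K[0,0]*z,-(v-K[1,2])/K[1,1]*z,-z],-1)@R.T+p
    P[z==0]=np.nan
    return d['pixels'],P,K,R,p
def proj(w,K,R,p):
    c=(np.asarray(w)-p)@R
    return np.array([K[0,2]+K[0,0]*c[...,0]/-c[...,2],K[1,2]+K[1,1]*c[...,1]/c[...,2]]).T
E
python3 - <<'E'
from h import *
o=readout.observe();print(o)
print(cv2.Rodrigues(np.array(o['ee_rot']))[0].round(4))
a,P,*c=cap('top','top0.png');print(c);np.save('P0.npy',P)
b,Q,*c=cap('side','side0.png');print(c)
cv2.imwrite('pics/both0.png',np.vstack([a,b])[:, :])
E
```

```text
{'clock': 0.0, 'joints': array([ 1.2374116 ,  0.43523407,  0.02494387,  1.57411189, -0.01161337,
        1.13398788, -0.07512071]), 'dq': array([ 0.00033512,  0.00011024,  0.00059641, -0.00113688,  0.00030169,
       -0.00196094,  0.00047544]), 'joint_efforts': array([-7.31313139e-04, -6.67846298e+01,  9.84004475e-01, -3.14457107e+01,
       -6.09160680e-02,  4.27979906e-02,  1.62244942e-04]), 'position': array([ 0.1428091 , -0.60793252,  0.22593202]), 'ee_rot': array([-3.11915583e+00, -3.61422309e-01,  4.75979077e-04]), 'force': array([-0.62522665, -0.39035845, -0.25059167]), 'ft_torque': array([-0.02309066,  0.02573099,  0.0176595 ]), 'gripper_force': 0.0, 'width': 1.0022837819851513}
[[ 9.735e-01  2.287e-01 -5.000e-04]
 [ 2.287e-01 -9.735e-01  1.500e-03]
 [-1.000e-04 -1.600e-03 -1.000e+00]]
[array([[390.69207179,   0.        , 258.94196092],
       [  0.        , 390.69207179, 189.54874854],
       [  0.        ,   0.        ,   1.        ]]), array([[-0.0129792 ,  0.99515588, -0.09744905],
       [-0.99983817, -0.01413054, -0.011134  ],
       [-0.01245708,  0.09728877,  0.99517823]]), array([0.44188063, 0.0094385 , 1.06386548])]
[array([[357.14012474,   0.        , 252.69419355],
       [  0.        , 357.14012474, 194.1612088 ],
       [  0.        ,   0.        ,   1.        ]]), array([[ 0.88659509,  0.36286686, -0.28683931],
       [-0.46249528,  0.68623922, -0.56140346],
       [-0.00687433,  0.63039938,  0.77624053]]), array([ 0.23520154, -0.53212276,  0.86224366])]
```

View pics/top0.png

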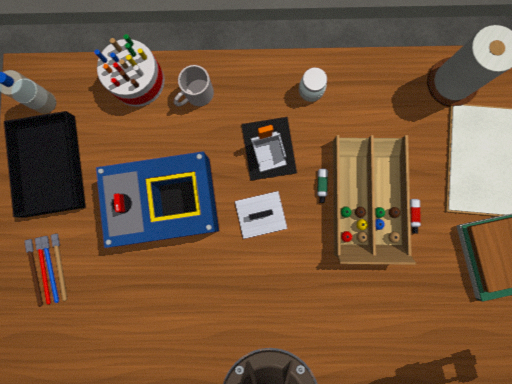

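View pics/side0.png

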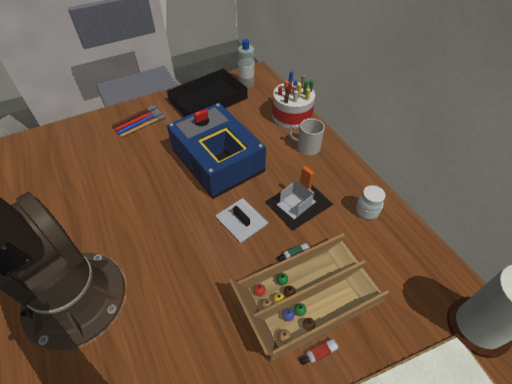

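Top picture: polisher at (158,200) with knob (120,204), scoop nose-down on the mat with its handle at (265,130), lid at (260,215), trough at (373,200), green tube (322,185), red tube (416,215). There are nine beads: five in the left (+y) lane, around (346–362, 212–238), and four in the right lane, around (379–396, 212–238). The side view agrees.

```bash
cat > m.py <<'E'
from h import *
def rect(P,m):
    q=P[m]; q=q[np.isfinite(q).all(1)]
    (c,s,a)=cv2.minAreaRect((q[:,:2]*1000).astype(np.float32)); 
    return np.round(c,1),np.round(s,1),round(a,1),'med',(np.median(q,0)*1000).round(1),len(q)
def big(m):
    n,l,s,_=cv2.connectedComponentsWithStats(m.astype(np.uint8)); return l==1+np.argmax(s[1:,4])
def win(m,u0,u1,v0,v1):
    w=np.zeros_like(m);w[v0:v1,u0:u1]=1;return m&w
E
python3 - <<'E'
from m import *
a,P,*c=cap('top');h=cv2.cvtColor(a,cv2.COLOR_BGR2HSV).astype(int);H,S,V=h[...,0],h[...,1],h[...,2]
Z=P[...,2]
print('handle',rect(P,big(win((H<14)&(S>180)&(V>120)&(Z>.09),240,300,110,180))))
sc=big(win((Z>.03)&(Z<.08),240,300,110,190));print('scoop walls',rect(P,sc))
print('mat',rect(P,big(win((V<60)&(Z<.02),235,305,110,190))))
print('lid plate',rect(P,big(win((S<60)&(V>120)&(Z<.03),225,295,185,245))))
print('lid handle',rect(P,big(win((V<70)&(Z>.02),225,295,185,245))))
print('pocket yellow',rect(P,big(win((H>20)&(H<35)&(S>150)&(V>120)&(Z>.08),100,220,150,250))))
print('housing',rect(P,big(win((Z>.1)&(Z<.12),80,225,145,260))))
print('knob',rect(P,big(win(((H<10)|(H>170))&(S>150)&(Z>.13),100,140,180,220))))
t=win((Z>.045)&(Z<.1),325,420,125,275);print('trough walls',rect(P,big(t)))
for u0,u1 in((330,345),(365,380),(400,415)): print(rect(P,win((Z>.045)&(Z<.068),u0,u1,140,225)))
print('end',rect(P,win((Z>.07)&(Z<.09),330,420,235,275)))
print('floor far', rect(P,win((Z>.015)&(Z<.045),330,420,125,170)))
m=win((Z>.028)&(Z<.046),340,408,195,250);
n,l,s,cc=cv2.connectedComponentsWithStats(m.astype(np.uint8))
b=(Z>.036)&(Z<.046)
for i in range(1,n):
    q=P[l==i]
    if len(q)>8: print('bead',cc[i].round(),len(q),(q.mean(0)*1000).round())
E
```

```text
handle (array([687.2,   9.2]), array([2.5, 0. ]), -99.6, 'med', array([687.2,   9.2, 127.6]), 2)
scoop walls (array([650.6,  -4.3]), array([63.5, 76.7]), 10.3, 'med', array([672.3,  -7.4,  54.9]), 177)
mat (array([659.9,  -5.6]), array([158.9, 129.3]), 8.3, 'med', array([659.6,  -6.9,   4.6]), 1455)
lid plate (array([478.1,  17.6]), array([104.7, 121.9]), 12.4, 'med', array([478.2,  16.9,   8.9]), 1572)
lid handle (array([477. ,  18.8]), array([11.9, 59.7]), 12.8, 'med', array([477.6,  19. ,  38.6]), 108)
pocket yellow (array([522.6, 233.5]), array([107.8, 125.4]), 7.5, 'med', array([521.1, 242.3, 103.2]), 634)
housing (array([516.9, 278.7]), array([200.5, 271. ]), 7.7, 'med', array([513.4, 296.9, 110.6]), 7077)
knob (array([506.2, 355.2]), array([43. , 14.4]), 7.0, 'med', array([506.5, 351.3, 150.7]), 145)
trough walls (array([ 514.9, -270.8]), array([186.5, 329.2]), 88.7, 'med', array([ 431.4, -270.3,   60.8]), 2325)
(array([ 558.3, -182.4]), array([  7.2, 218.8]), 88.9, 'med', array([ 549.3, -181.4,   60. ]), 291)
(array([ 558. , -271.2]), array([  8.1, 220.6]), 88.5, 'med', array
[... 170 characters left out ...]
184. ,  15.7]), 88.4, 'med', array([ 359.4, -266.3,   83.1]), 437)
floor far (array([ 635.4, -270.7]), array([180.8,  86.4]), 89.0, 'med', array([ 655.2, -270.6,   25.8]), 1149)
bead [364. 232.] 154 [ 428. -252.   36.]
bead [404. 223.] 139 [ 450. -355.   37.]
bead [345. 212.] 96 [ 481. -204.   36.]
bead [360. 212.] 98 [ 480. -242.   36.]
bead [379. 212.] 92 [ 479. -293.   37.]
bead [394. 212.] 98 [ 479. -331.   37.]
bead [361. 224.] 95 [ 448. -245.   36.]
bead [379. 224.] 84 [ 448. -290.   37.]
bead [346. 236.] 97 [ 417. -204.   36.]
bead [362. 237.] 99 [ 415. -245.   37.]
bead [393. 237.] 102 [ 414. -327.   37.]
bead [379. 249.] 12 [ 384. -290.   32.]
bead [391. 249.] 22 [ 384. -322.   32.]
```

```bash
cat > go.py <<'E'
import sys
from h import *
o=readout.observe();R=cv2.Rodrigues(np.array(o['ee_rot']))[0];p=np.array(o['position'])
x,y,z,yaw=map(float,sys.argv[1:5]) # target TCP m, tool-y yaw deg
d=R.T@(np.array([x,y,z])-p)/.04
cy=np.degrees(np.arctan2(R[1,1],R[0,1])); t=-((yaw-cy+180)%360-180)/4
print('clock',round(o['clock'],1),'pos',p.round(4),'yaw',cy.round(2),'tilt',R[:2,2].round(4),'| shift units',d.round(2),'turn',round(t,2),'force',np.round(o['force'],1),'w',round(o['width'],3),'gf',o['gripper_force'])
E
python3 - <<'E'
from m import *
a=cv2.imread('pics/top0.png');P=np.load('P0.npy');h=cv2.cvtColor(a,cv2.COLOR_BGR2HSV).astype(int);H,S,V=h[...,0],h[...,1],h[...,2]
for nm in('H',):
    m=big(win((H<16)&(S>170)&(V>90),250,280,118,142)); print(m.sum(),rect(P,m));print(P[m][:, :][:12].round(3))
E
python3 -m creep '[[0.98,-0.69,0,0,1],[0.98,-0.69,0,0,1],[0.98,-0.69,0,0,1],[0.98,-0.69,0,0,1],[0.98,-0.69,0,0,1],[0.98,-0.69,0,0,1],[0.98,-0.69,0,0,1],[0.98,-0.69,0,0,1],[0.98,-0.69,0,0,1],[0.98,-0.69,0,0,1],[0.98,-0.69,0,0,1],[0.98,-0.69,0,0,1]]'
python3 go.py 0.687 0.003 0.227 10
```

```text
95 (array([6.988e+02, 1.000e-01]), array([36.4, 56. ]), 83.7, 'med', array([681.6,   3.1, 130.2]), 95)
[[ 0.691 -0.004  0.13 ]
 [ 0.691 -0.007  0.131]
 [ 0.691 -0.009  0.132]
 [ 0.692 -0.012  0.128]
 [ 0.725 -0.017  0.003]
 [ 0.689  0.006  0.129]
 [ 0.688  0.003  0.132]
 [ 0.689  0.001  0.13 ]
 [ 0.689 -0.002  0.129]
 [ 0.689 -0.004  0.129]
 [ 0.688 -0.007  0.131]
 [ 0.689 -0.009  0.131]]
clock: 1.65
position: [0.5259, -0.1773, 0.2266]
ee_rot: [3.121, 0.361, -0.0]
force: [1.2, 0.2, -0.7]
width: 0.999
gripper_force: 0.0
clock 1.6 pos [ 0.5259 -0.1773  0.2266] yaw -76.79 tilt [-0.0003 -0.0001] | shift units [ 4.95 -3.47 -0.01] turn -21.7 force [ 1.2  0.2 -0.7] w 0.999 gf 0.0
```

```bash
python3 - <<'E'
from m import *
a=cv2.imread('pics/top0.png');P=np.load('P0.npy');h=cv2.cvtColor(a,cv2.COLOR_BGR2HSV).astype(int);H,S,V=h[...,0],h[...,1],h[...,2]
m=win((H<16)&(S>170)&(V>90),250,280,118,142)&(P[...,2]>.12); print(m.sum(),rect(P,m),P[m].mean(0))
m=win((P[...,2]<.068)&(P[...,2]>.047),240,300,120,185); print(m.sum(),rect(P,big(m)))
E
python3 -m creep '[[0.99,-0.7,0,-1,1],[0.95,-0.75,0,-1,1],[0.9,-0.8,0,-1,1],[0.85,-0.85,0,-1,1],[0.6,-0.8,0,-1,1],[0,0,0,-1,1],[0,0,0,-1,1],[0,0,0,-1,1],[0,0,0,-1,1],[0,0,0,-1,1],[0,0,0,-1,1],[0,0,0,-1,1]]'
python3 -m creep '[[0,0,0,-1,1],[0,0,0,-1,1],[0,0,0,-1,1],[0,0,0,-1,1],[0,0,0,-1,1],[0,0,0,-1,1],[0,0,0,-1,1],[0,0,0,-1,1],[0,0,0,-1,1],[0,0,0,-0.7,1],[0,0,0,0,1]]'
python3 go.py 0.685 0.003 0.227 10
```

```text
88 (array([682.6,   3.8]), array([13.9, 35.1]), 15.1, 'med', array([681.3,   3.2, 130.4]), 88) [0.68158978 0.00340415 0.12988386]
125 (array([649.1,  -4.8]), array([62.7, 73. ]), 14.7, 'med', array([670.1,  -2.2,  56.9]), 124)
clock: 3.15
position: [0.6281, 0.0254, 0.2264]
ee_rot: [-2.702, -1.603, 0.001]
force: [-0.2, -0.2, -0.2]
width: 1.001
gripper_force: 0.0
clock: 4.53
position: [0.6281, 0.0253, 0.2264]
ee_rot: [-2.019, -2.406, 0.001]
force: [0.2, -0.2, 0.3]
width: 1.001
gripper_force: 0.0
clock 4.5 pos [0.6281 0.0253 0.2264] yaw 9.99 tilt [-0.0007 -0.    ] | shift units [-0.8   1.3  -0.02] turn -0.0 force [ 0.2 -0.2  0.3] w 1.001 gf 0.0
```

```bash
python3 -m creep '[[0,0,0,-0.65,1],[0,0,0,-0.6,1],[0,0,0,0,1]]' >/dev/null; python3 go.py 0.682 0.0035 0.227 15
```

```text
clock 4.9 pos [0.6283 0.0255 0.2266] yaw 14.99 tilt [-0.0002  0.    ] | shift units [-0.88  1.16 -0.01] turn -0.0 force [-0.6 -0.9  0.1] w 1.002 gf 0.0
```

```bash
python3 -m creep '[[-0.44,0.58,0,0,1],[-0.44,0.58,0,0,1],[0,0,0,0,1],[0,0,0,0,1]]' >/dev/null; python3 go.py 0.682 0.0035 0.227 15
python3 - <<'E'
from m import *
a,P,*c=cap('wrist','w1.png');h=cv2.cvtColor(a,cv2.COLOR_BGR2HSV).astype(int);H,S,V=h[...,0],h[...,1],h[...,2]
m=(H<16)&(S>170)&(V>90)&(P[...,2]>.115)&(P[...,2]<.14); print(m.sum()); print(rect(P,big(m)))
m=(P[...,2]<.062)&(P[...,2]>.045); print(rect(P,big(m)));print(c[2])
E
```

```text
clock 5.4 pos [0.6817 0.0042 0.2265] yaw 15.02 tilt [-0.0007  0.0005] | shift units [-0.02  0.   -0.01] turn 0.0 force [-1.1  0.   0.1] w 0.999 gf 0.0
374
(array([684.6,   3.2]), array([12.3, 35.1]), 15.5, 'med', array([681.4,   9.4, 129.4]), 374)
(array([854.8, 186.6]), array([13.2, 52.3]), 3.2, 'med', array([858. , 192.4,  53.6]), 651)
[0.666334   0.06599503 0.38457247]
```

View pics/w1.png

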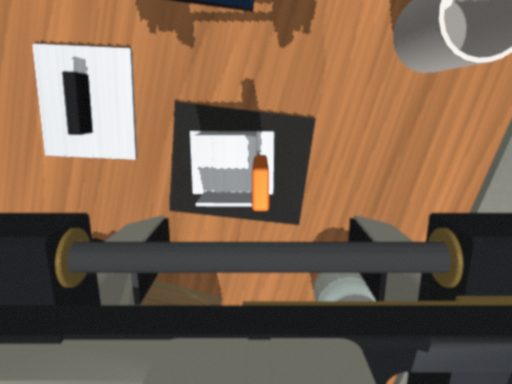

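The wrist view shows the handle at (260,183), centred between the fingers and square to them. I'll descend and grip.

```bash
python3 -m creep '[[0,0.02,0.7,0,1],[0,0.02,0.7,0,1],[0,0,0.7,0,1],[0,0,0.7,0,1],[0,0,0.74,0,1],[0,0,0,0,1],[0,0,0,0,0],[0,0,0,0,0],[0,0,0,0,0],[0,0,0,0,0],[0,0,0,0,0],[0,0,0,0,0]]' 45; python3 go.py 0.684 0.0035 0.085 15
python3 - <<'E'
from m import *
a,P,*c=cap('top','t1.png');Z=P[...,2]
m=win((Z>.047)&(Z<.068),240,300,120,185);print(m.sum(),rect(P,big(m)))
E
```

```text
clock: 6.95
position: [0.6838, 0.0039, 0.0851]
ee_rot: [1.912, 2.493, -0.0]
force: [0.5, -0.2, -0.0]
width: 0.396
gripper_force: 0.0
clock 7.0 pos [0.6838 0.0039 0.0851] yaw 15.02 tilt [ 0. -0.] | shift units [-0.01  0.    0.  ] turn 0.0 force [ 0.5 -0.2 -0. ] w 0.396 gf 0.0
27 (array([640.4,  29.4]), array([61.8,  2.6]), 14.3, 'med', array([642.7,  29.8,  55.8]), 27)
```

```bash
python3 -m creep '[[0,0,0,0,0],[0,0,0,0,0],[0,0,0,0,0],[0,0,0,0,0],[0,0,0,0,0],[0,0,-0.1,0,0],[0,0,-0.5,0,0],[0,0,-0.7,0,0],[0,0,-0.7,1,0],[0,0,0,1,0],[0,0,0,1,0],[0,0,0,1.1,0]]' 45; python3 go.py 0.592 -0.2274 0.165 -1.2
```

```text
clock 7.0 pos [0.6838 0.0039 0.0851] yaw 15.01 tilt [-0.0001 -0.    ] | shift units [-4.99 -3.71 -2.  ] turn 4.05 force [ 0.3  0.6 -0.5] w 0.351 gf 0.0refused, turn out of range in row 12
```

```bash
python3 -m creep '[[0,0,0,0,0],[0,0,0,0,0],[0,0,0,0,0],[0,0,0,0,0],[0,0,0,0,0],[0,0,-0.1,0,0],[0,0,-0.5,0.1,0],[0,0,-0.7,1,0],[0,0,-0.7,1,0],[0,0,0,1,0],[0,0,0,1,0],[0,0,0,0,0]]' 45; python3 go.py 0.592 -0.2274 0.165 -1.2
```

```text
clock: 8.5
position: [0.6841, 0.0042, 0.1666]
ee_rot: [2.247, 2.194, 0.002]
force: [0.1, 0.0, -2.2]
width: 0.15
gripper_force: 45.0
clock 8.5 pos [0.6841 0.0042 0.1666] yaw -1.36 tilt [0.0015 0.    ] | shift units [-5.84 -2.16  0.04] turn -0.04 force [ 0.1  0.  -2.2] w 0.15 gf 44.99294400215149
```

```bash
python3 -m creep '[[-0.73,-0.27,0,0,0],[-0.73,-0.27,0,0,0],[-0.73,-0.27,0,0,0],[-0.73,-0.27,0,0,0],[-0.73,-0.27,0,0,0],[-0.73,-0.27,0,0,0],[-0.73,-0.27,0,0,0],[-0.73,-0.27,0,0,0],[0,0,0,0,0],[0,0,0,0,0]]' >/dev/null; python3 go.py 0.592 -0.2274 0.091 -1.2
python3 - <<'E'
from m import *
a,P,*c=cap('side','s1.png');b,Q,*_=cap('top','t2.png')
cv2.imwrite('pics/c1.png',np.hstack([cv2.resize(a[200:384,200:420],None,fx=1.8,fy=1.8),cv2.resize(b[110:294,310:430],None,fx=1.8,fy=1.8)]))
Z=Q[...,2]
# scoop relative: side wall tops, world
m=win((Z>.125)&(Z<.147),325,420,130,260);print(m.sum(),rect(Q,m))
E
```

```text
clock 9.8 pos [ 0.5921 -0.2268  0.1657] yaw -1.31 tilt [0.0008 0.0006] | shift units [-0.02 -0.    1.87] turn -0.03 force [ 0.1 -0.  -2.3] w 0.151 gf 44.99264895915985
77 (array([ 563.3, -191.6]), array([21.9, 71.2]), 69.5, 'med', array([ 570. , -189.9,  135.7]), 77)
```

View pics/c1.png

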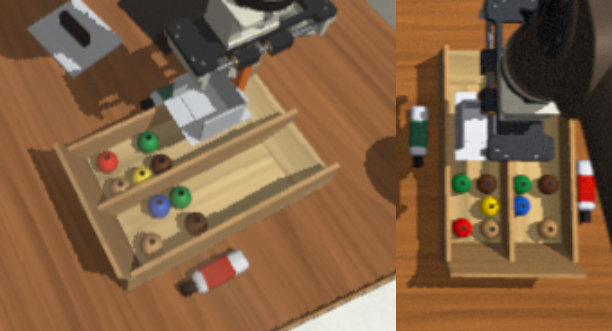

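The scoop hangs level over the +y lane, behind all five of its beads. I'll lower it and creep forward.

```bash
python3 -m creep '[[0,0,0.6,0,0],[0,0,0.6,0,0],[0,0,0.4,0,0],[0,0,0.2,0,0],[0,0,0.06,0,0],[0,0,0,0,0],[0,0,0,0,0]]'; python3 go.py 0.475 -0.225 0.091 -1.2; python3 -m creep '[[0,-0.2,0,0,0],[0,-0.2,0,0,0],[0,-0.2,0,0,0],[0,-0.2,0,0,0],[0,-0.2,0,0,0],[0,-0.2,0,0,0],[0,-0.2,0,0,0],[0,-0.2,0,0,0],[0,-0.2,0,0,0],[0,-0.2,0,0,0]]';python3 go.py 0.475 -0.225 0.091 -1.2
```

```text
clock: 10.72
position: [0.5922, -0.2277, 0.0913]
ee_rot: [2.247, 2.194, 0.001]
force: [-0.8, -0.2, -2.0]
width: 0.15
gripper_force: 45.0
clock 10.7 pos [ 0.5922 -0.2277  0.0913] yaw -1.39 tilt [ 0.0012 -0.0004] | shift units [-0.   -2.93  0.01] turn -0.05 force [-0.8 -0.2 -2. ] w 0.15 gf 44.99247193336487
clock: 11.98
position: [0.5117, -0.2256, 0.0909]
ee_rot: [2.247, 2.194, 0.001]
force: [3.3, -1.4, 0.7]
width: 0.153
gripper_force: 45.0
clock 12.0 pos [ 0.5117 -0.2256  0.0909] yaw -1.38 tilt [ 0.0008 -0.0002] | shift units [-0.01 -0.92 -0.  ] turn -0.04 force [ 3.3 -1.4  0.7] w 0.153 gf 44.99321401119232
```

```bash
python3 -m creep '[[0,-0.12,0,0,0],[0,-0.12,0,0,0],[0,-0.12,0,0,0],[0,-0.12,0,0,0],[0,-0.12,0,0,0],[0,-0.12,0,0,0]]';python3 go.py 0.475 -0.225 0.091 -1.2
python3 - <<'E'
from m import *
a,P,*c=cap('side');b,Q,*_=cap('top')
cv2.imwrite('pics/c2.png',np.hstack([cv2.resize(a[240:384,200:340],None,fx=3,fy=3),cv2.resize(b[190:280,325:415],None,fx=4,fy=4.8)]))
E
```

```text
clock: 12.72
position: [0.483, -0.225, 0.0909]
ee_rot: [2.248, 2.194, 0.0]
force: [4.0, 0.7, 3.4]
width: 0.151
gripper_force: 45.0
clock 12.7 pos [ 0.483  -0.225   0.0909] yaw -1.38 tilt [ 0.0005 -0.0003] | shift units [-0.  -0.2 -0. ] turn -0.05 force [4.  0.7 3.4] w 0.151 gf 44.993687868118286
```

View pics/c2.png

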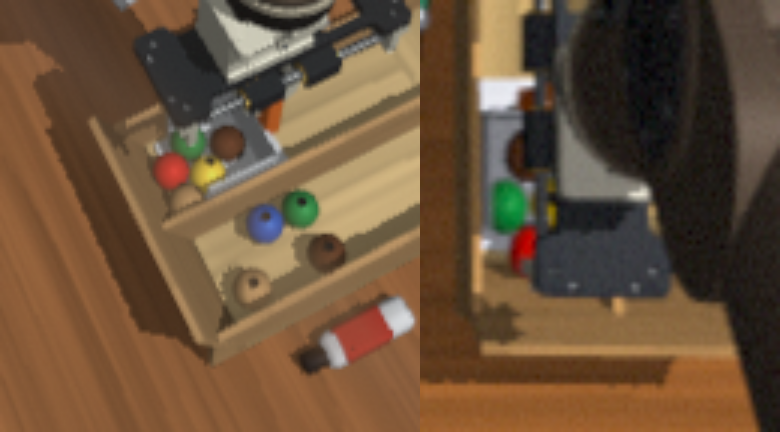

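Four beads of the +y lane are already in the scoop and the light one sits at the lip. I'll finish the last millimetres.

```bash
python3 -m creep '[[0,-0.05,0,0,0],[0,-0.05,0,0,0],[0,-0.05,0,0,0],[0,-0.05,0,0,0],[0,0,0,0,0],[0,0,0,0,0]]';python3 go.py 0.475 -0.225 0.091 -1.2
python3 - <<'E'
from m import *
a,P,*c=cap('side')
cv2.imwrite('pics/c3.png',cv2.resize(a[260:360,220:320],None,fx=4,fy=4))
E
```

```text
clock: 13.58
position: [0.4795, -0.2251, 0.092]
ee_rot: [2.241, 2.191, 0.008]
force: [12.6, -0.3, 0.1]
width: 0.15
gripper_force: 45.1
clock 13.6 pos [ 0.4795 -0.2251  0.092 ] yaw -1.29 tilt [ 0.0085 -0.0014] | shift units [ 0.   -0.11  0.02] turn -0.02 force [12.6 -0.3  0.1] w 0.15 gf 45.09732127189636
```

View pics/c3.png

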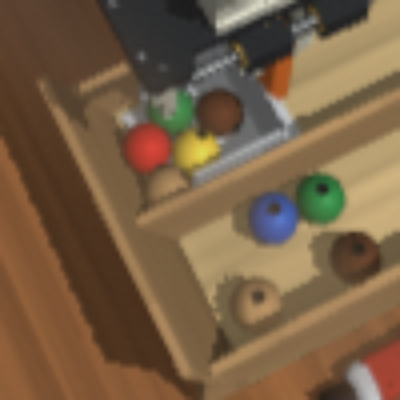

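```bash
python3 -m creep '[[0,0.03,0,0,0],[0,0.03,0,0,0],[0,0.02,0,0,0],[0,0,-0.06,0,0],[0,-0.02,-0.1,0,0],[0,-0.04,-0.15,0,0],[0,-0.06,-0.2,0,0],[0,-0.07,-0.2,0,0],[0,-0.07,-0.2,0,0],[0,-0.07,-0.2,0,0],[0,-0.07,-0.2,0,0],[0,-0.07,-0.2,0,0]]';python3 -m creep '[[0,-0.065,-0.2,0,0],[0,-0.06,-0.2,0,0],[0,-0.05,-0.2,0,0],[0,-0.04,-0.2,0,0],[0,-0.03,-0.2,0,0],[0,-0.02,-0.2,0,0],[0,-0.01,-0.1,0,0],[0,0,-0.05,0,0],[0,0,0,0,0]]'; python3 go.py 0.475 -0.225 0.203 -1.2
python3 - <<'E'
from m import *
a,P,*c=cap('side')
cv2.imwrite('pics/c4.png',cv2.resize(a[210:360,180:340],None,fx=3,fy=3))
E
```

```text
clock: 15.12
position: [0.4592, -0.2243, 0.1517]
ee_rot: [2.248, 2.194, -0.0]
force: [0.4, 0.4, -2.8]
width: 0.151
gripper_force: 45.0
clock: 16.25
position: [0.4484, -0.224, 0.2051]
ee_rot: [-2.248, -2.194, 0.0]
force: [-0.4, -0.2, -2.5]
width: 0.15
gripper_force: 45.0
clock 16.2 pos [ 0.4484 -0.224   0.2051] yaw -1.38 tilt [-0.0001  0.    ] | shift units [-0.01  0.67  0.05] turn -0.05 force [-0.4 -0.2 -2.5] w 0.15 gf 44.993298053741455
```

View pics/c4.png

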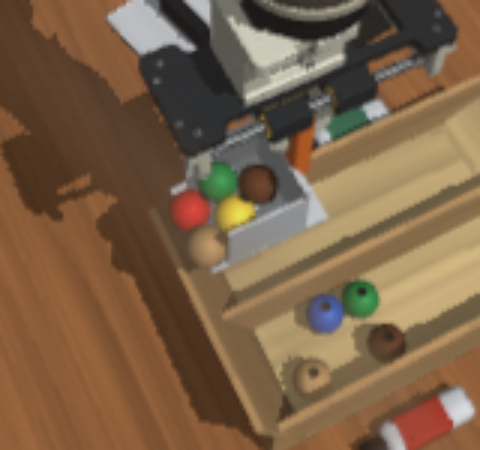

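All five beads are lifted in the scoop. Since the tool can't tilt, I'll turn the scoop so its nose points at the polisher, drive nose-first and let braking throw the beads into the well.

```bash
python3 -m creep '[[0,0,0,0.1,0],[0,0,0,0.25,0],[0,0,0,0.4,0],[0,0,0,0.55,0],[0,0,0,0.7,0],[0,0,0,0.7,0],[0,0,0,0.7,0],[0,0,0,0.7,0],[0,0,0,0.7,0],[0,0,0,0.7,0],[0,0,0,0.7,0],[0,0,0,0.7,0]]' >/dev/null;python3 -m creep '[[0,0,0,0.7,0],[0,0,0,0.7,0],[0,0,0,0.7,0],[0,0,0,0.7,0],[0,0,0,0.7,0],[0,0,0,0.7,0],[0,0,0,0.7,0],[0,0,0,0.7,0],[0,0,0,0.7,0],[0,0,0,0.7,0],[0,0,0,0.7,0],[0,0,0,0.7,0]]' >/dev/null;python3 -m creep '[[0,0,0,0.7,0],[0,0,0,0.7,0],[0,0,0,0.7,0],[0,0,0,0.7,0],[0,0,0,0.7,0],[0,0,0,0.55,0],[0,0,0,0.4,0],[0,0,0,0.25,0],[0,0,0,0.1,0],[0,0,0,0,0]]' >/dev/null; python3 go.py 0.534 0.149 0.20 -82.5
python3 - <<'E'
from m import *
a,P,*c=cap('side')
cv2.imwrite('pics/c5.png',cv2.resize(a[170:350,160:340],None,fx=2.6,fy=2.6))
print(readout.observe()['joints'].round(2))
E
```

```text
clock 20.6 pos [ 0.4484 -0.224   0.2051] yaw -81.77 tilt [-0.     -0.0001] | shift units [ 3.45 -8.92  0.13] turn 0.18 force [ 0.8  0.  -2.9] w 0.148 gf 44.993314146995544
[ 0.61  0.28 -0.31  1.88  0.1   1.   -1.17]
```

View pics/c5.png

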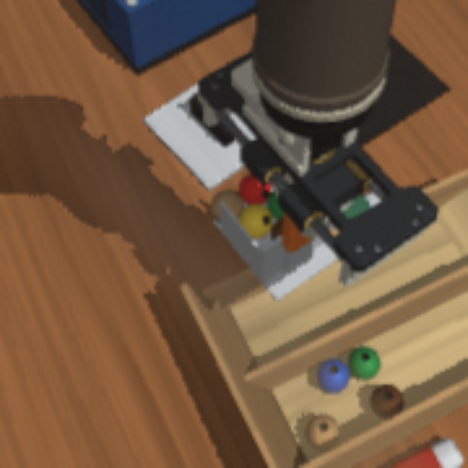

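```bash
python3 -m creep '[[0.1,-0.1,0,0.09,0],[0.25,-0.2,0,0.09,0],[0.4,-0.3,0,0,0],[0.5,-0.4,0.04,0,0],[0.5,-0.5,0.05,0,0],[0.5,-0.6,0.04,0,0],[0.5,-0.7,0,0,0],[0.4,-0.8,0,0,0],[0.2,-0.88,0,0,0],[0.1,-0.88,0,0,0],[0,-0.88,0,0,0]]' ; python3 go.py 0.534 0.149 0.20 -82.5
```

```text
clock: 21.98
position: [0.5528, 0.044, 0.1999]
ee_rot: [-3.134, -0.206, -0.0]
force: [1.3, -0.2, -3.4]
width: 0.151
gripper_force: 45.0
clock 22.0 pos [0.5528 0.044  0.1999] yaw -82.46 tilt [0.0002 0.0006] | shift units [-0.12 -2.66 -0.  ] turn 0.01 force [ 1.3 -0.2 -3.4] w 0.151 gf 44.992268085479736
```

```bash
python3 -m creep '[[-0.06,-0.89,0,0,0],[-0.06,-0.89,0,0,0],[0,-0.89,0,0,0],[0,0,0,0,0],[0,0,0,0,0],[0,0,0,0,0],[0,0,0,0,0]]' ; python3 go.py 0.534 0.149 0.20 -82.5
python3 - <<'E'
from m import *
a,P,*c=cap('side');b,Q,*_=cap('top')
cv2.imwrite('pics/c6.png',np.hstack([cv2.resize(a[90:230,130:290],None,fx=2.4,fy=2.4),cv2.resize(b[135:275,90:250],None,fx=2.4,fy=2.4)]))
E
```

```text
clock: 22.85
position: [0.5341, 0.146, 0.1999]
ee_rot: [3.135, 0.203, 0.0]
force: [0.2, -0.3, -1.9]
width: 0.146
gripper_force: 45.0
clock 22.9 pos [0.5341 0.146  0.1999] yaw -82.59 tilt [ 0.0001 -0.0003] | shift units [ 0.01 -0.08 -0.  ] turn -0.02 force [ 0.2 -0.3 -1.9] w 0.146 gf 44.9924111366272
```

View pics/c6.png

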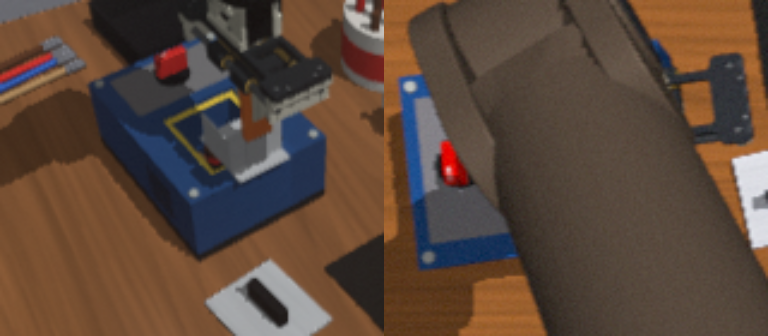

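The weight reading says the scoop is empty, and a red bead shows in the well. I'll do a quick pull-back to be sure, then return to the trough.

```bash
python3 -m creep '[[0,-0.3,0,0,0],[0,-0.3,0,0,0],[0,1,0,0,0],[0,1,0,0,0],[0,1,0,0,0],[0,1,0,0,0],[0,1,0,0,0],[0,0.5,0,0,0],[0,0,0,-1,0],[0,0,0,-1,0],[0,0,0,0,0]]' >/dev/null; python3 go.py 0.592 -0.3165 0.20 -1.4
python3 - <<'E'
from m import *
b,Q,*_=cap('top')
cv2.imwrite('pics/c7.png',np.hstack([cv2.resize(b[145:255,90:290],None,fx=2.4,fy=2.4)]))
s,P,*_=cap('side');h=cv2.cvtColor(s,cv2.COLOR_BGR2HSV)
cv2.imwrite('pics/c7s.png',cv2.resize(s[90:230,130:290],None,fx=2.4,fy=2.4))
E
```

```text
clock 24.3 pos [ 0.5596 -0.046   0.2   ] yaw -74.43 tilt [0.0001 0.0008] | shift units [-1.03  6.73 -0.01] turn -18.26 force [-0.6  0.5 -2.1] w 0.149 gf 44.991981983184814
```

View pics/c7.png

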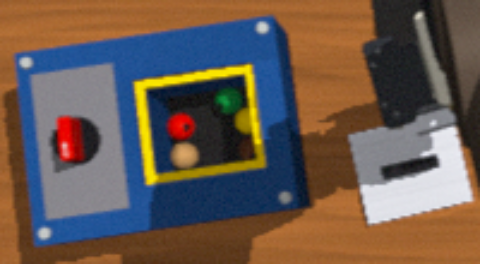

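All five beads are in the well: red (181,126), green (228,100), light (185,155), yellow (245,120), dark (247,145). Next is the −y lane.

```bash
python3 -m creep '[[-0.13,0.84,0,0,0],[-0.13,0.84,0,0,0],[-0.13,0.84,0,0,0],[-0.13,0.84,0,0,0],[-0.13,0.84,0,0,0],[-0.13,0.84,0,0,0],[-0.13,0.84,0,0,0],[-0.12,0.85,0,0,0],[0,0,0,-1,0],[0,0,0,-1,0],[0,0,0,-1,0],[0,0,0,-1,0]]' >/dev/null; python3 -m creep '[[0,0,0,-1,0],[0,0,0,-1,0],[0,0,0,-1,0],[0,0,0,-1,0],[0,0,0,-1,0],[0,0,0,-1,0],[0,0,0,-1,0],[0,0,0,-1,0],[0,0,0,-1,0],[0,0,0,-1,0],[0,0,0,-1,0],[0,0,0,-1,0]]' >/dev/null;  python3 -m creep '[[0,0,0,-1,0],[0,0,0,-1,0],[0,0,0,-0.26,0],[0,0,0,0,0],[0,0,0,0,0]]' >/dev/null; python3 go.py 0.592 -0.3165 0.0912 -1.4
```

```text
clock 28.1 pos [ 0.5917 -0.3179  0.1999] yaw -1.52 tilt [-0.     -0.0001] | shift units [0.03 0.01 2.72] turn -0.03 force [ 0.1 -0.1 -2. ] w 0.15 gf 44.99247372150421
```

```bash
python3 -m creep '[[0.03,0,0.6,0,0],[0,0,0.6,0,0],[0,0,0.4,0,0],[0,0,0.2,0,0],[0,0,0.1,0,0],[0,0,0,0,0]]'|grep -E 'pos|force';  python3 -m creep '[[0,0,0.4,0,0],[0,0,0.25,0,0],[0,0,0.12,0,0],[0,0,0.05,0,0],[0,0,0,0,0]]'|grep -E 'pos|force';python3 go.py 0.4795 -0.314 0.0912 -1.4
```

```text
position: [0.5919, -0.3168, 0.1243]
force: [-0.4, -0.6, -2.3]
gripper_force: 45.0
position: [0.5919, -0.3168, 0.0914]
force: [0.0, -0.8, -2.3]
gripper_force: 45.0
clock 29.4 pos [ 0.5919 -0.3168  0.0914] yaw -1.46 tilt [ 0.0005 -0.0002] | shift units [-0.   -2.81  0.  ] turn -0.01 force [ 0.  -0.8 -2.3] w 0.149 gf 44.99253988265991
```

```bash
python3 -m creep '[[0,-0.2,0.01,0,0],[0,-0.2,0,0,0],[0,-0.2,0,0,0],[0,-0.2,0,0,0],[0,-0.2,0,0,0],[0,-0.2,0,0,0],[0,-0.2,0,0,0],[0,-0.2,0,0,0],[0,-0.2,0,0,0],[0,-0.2,0,0,0]]'|grep -E 'pos|force'; python3 -m creep '[[0,-0.12,0,0,0],[0,-0.12,0,0,0],[0,-0.12,0,0,0],[0,-0.12,0,0,0],[0,-0.12,0,0,0],[0,-0.12,0,0,0],[0,-0.05,0,0,0],[0,-0.05,0,0,0],[0,-0.05,0,0,0],[0,0,0,0,0]]';python3 go.py 0.4795 -0.314 0.0912 -1.4
python3 - <<'E'
from m import *
a,P,*c=cap('side')
cv2.imwrite('pics/c8.png',cv2.resize(a[260:384,220:360],None,fx=3,fy=3))
E
```

```text
position: [0.5115, -0.3148, 0.091]
force: [2.4, -0.0, 2.3]
gripper_force: 45.0
clock: 31.92
position: [0.4785, -0.3131, 0.0911]
ee_rot: [2.248, 2.192, 0.004]
force: [7.1, 0.8, 4.1]
width: 0.149
gripper_force: 45.0
clock 31.9 pos [ 0.4785 -0.3131  0.0911] yaw -1.44 tilt [0.003  0.0006] | shift units [-0.02  0.03 -0.  ] turn -0.01 force [7.1 0.8 4.1] w 0.149 gf 45.002524852752686
```

View pics/c8.png

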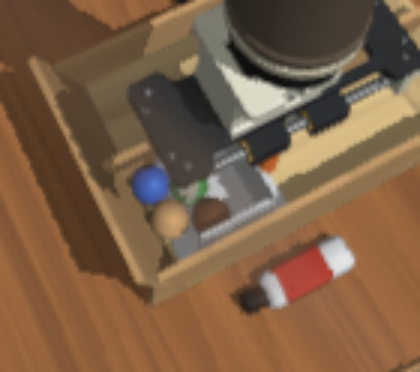

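All four beads are on the scoop floor, with blue (150,185) and light (170,218) against the end wall. Same lift as before.

```bash
python3 -m creep '[[0,0.02,0,0,0],[0,0.02,0,0,0],[0,0.01,0,0,0],[0,0,-0.06,0,0],[0,-0.02,-0.1,0,0],[0,-0.04,-0.15,0,0],[0,-0.06,-0.2,0,0],[0,-0.07,-0.2,0,0],[0,-0.07,-0.2,0,0],[0,-0.07,-0.2,0,0],[0,-0.07,-0.2,0,0],[0,-0.07,-0.2,0,0]]'|grep -E 'pos|force';python3 -m creep '[[0,-0.065,-0.2,0,0],[0,-0.06,-0.2,0,0],[0,-0.05,-0.2,0,0],[0,-0.04,-0.2,0,0],[0,-0.03,-0.2,0,0],[0,-0.02,-0.2,0,0],[0,-0.01,-0.1,0,0],[0,0,-0.05,0,0],[0,0,0,0,0]]'|grep -E 'pos|force'
python3 - <<'E'
from m import *
a,P,*c=cap('side')
cv2.imwrite('pics/c9.png',cv2.resize(a[230:384,190:360],None,fx=2.5,fy=2.5))
E
python3 -m creep '[[0,0,0,0.1,0],[0,0,0,0.25,0],[0,0,0,0.4,0],[0,0,0,0.55,0],[0,0,0,0.7,0],[0,0,0,0.7,0],[0,0,0,0.7,0],[0,0,0,0.7,0],[0,0,0,0.7,0],[0,0,0,0.7,0],[0,0,0,0.7,0],[0,0,0,0.7,0]]' >/dev/null;python3 -m creep '[[0,0,0,0.7,0],[0,0,0,0.7,0],[0,0,0,0.7,0],[0,0,0,0.7,0],[0,0,0,0.7,0],[0,0,0,0.7,0],[0,0,0,0.7,0],[0,0,0,0.7,0],[0,0,0,0.7,0],[0,0,0,0.7,0],[0,0,0,0.7,0],[0,0,0,0.7,0]]' >/dev/null;python3 -m creep '[[0,0,0,0.7,0],[0,0,0,0.7,0],[0,0,0,0.7,0],[0,0,0,0.7,0],[0,0,0,0.7,0],[0,0,0,0.55,0],[0,0,0,0.4,0],[0,0,0,0.25,0],[0,0,0,0.1,0],[0,0,0,0,0]]' >/dev/null; python3 go.py 0.534 0.149 0.20 -82.5
python3 - <<'E'
from m import *
a,P,*c=cap('side');l=cv2.imread('pics/c9.png')
cv2.imwrite('pics/c10.png',np.hstack([l[:385,:395],cv2.resize(a[200:354,160:318],None,fx=2.5,fy=2.5)]))
E
```

```text
position: [0.4599, -0.3134, 0.1517]
force: [-0.2, -0.2, -3.3]
gripper_force: 45.0
position: [0.4491, -0.3131, 0.2051]
force: [-0.4, -0.5, -2.7]
gripper_force: 45.0
clock 38.9 pos [ 0.4491 -0.3131  0.2051] yaw -81.85 tilt [-0.     -0.0001] | shift units [  3.74 -11.14   0.13] turn 0.16 force [-0.2  0.5 -2.6] w 0.149 gf 44.99322831630707
```

View pics/c10.png

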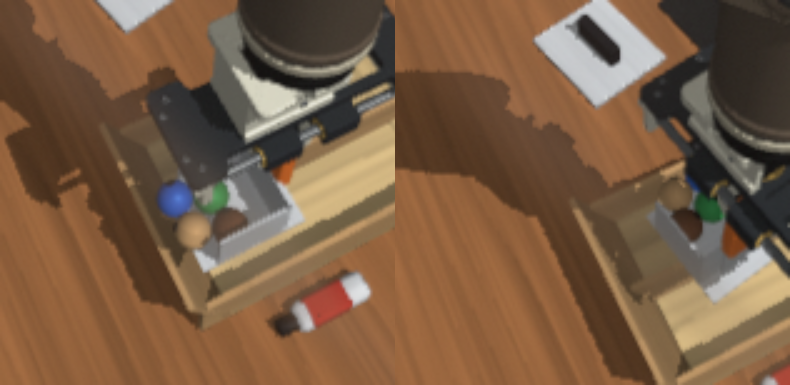

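```bash
python3 -m creep '[[0.1,-0.1,0,0.08,0],[0.25,-0.2,0,0.08,0],[0.4,-0.3,0,0,0],[0.5,-0.4,0.04,0,0],[0.5,-0.5,0.05,0,0],[0.5,-0.6,0.04,0,0],[0.5,-0.7,0,0,0],[0.4,-0.8,0,0,0],[0.3,-0.88,0,0,0],[0.2,-0.88,0,0,0],[0.1,-0.88,0,0,0],[0,-0.88,0,0,0]]' >/dev/null; python3 go.py 0.534 0.149 0.20 -82.5
```

```text
clock 40.5 pos [ 0.5608 -0.0085  0.1999] yaw -82.45 tilt [0.0003 0.0006] | shift units [-0.15 -3.99  0.  ] turn 0.01 force [-0.2  0.4 -2.2] w 0.148 gf 44.99222159385681
```

```bash
python3 -m creep '[[-0.05,-0.94,0,0,0],[-0.05,-0.98,0,0,0],[-0.05,-1,0,0,0],[0,-1,0,0,0],[0,0,0,0,0],[0,0,0,0,0],[0,0,0,0,0],[0,0,0,0,0]]' ; python3 -m creep '[[0,-0.3,0,0,0],[0,-0.3,0,0,0],[0,1,0,0,0],[0,1,0,0,0],[0,1,0,0,0],[0,1,0,0,0],[0,1,0,0,0],[0,0.5,0,0,0],[0,0,0,-1,0],[0,0,0,-1,0],[0,0,0,0,0]]' >/dev/null; python3 go.py 0.68 -0.005 0.20 8.3
python3 - <<'E'
from m import *
b,Q,*_=cap('top')
cv2.imwrite('pics/c11.png',np.hstack([cv2.resize(b[145:255,90:290],None,fx=2.4,fy=2.4),cv2.resize(b[125:275,330:420],None,fx=1.76,fy=1.76)]))
E
```

```text
clock: 41.45
position: [0.5344, 0.1427, 0.1999]
ee_rot: [3.135, 0.203, 0.0]
force: [0.4, 0.8, -3.0]
width: 0.151
gripper_force: 45.0
clock 42.8 pos [ 0.5599 -0.0493  0.2   ] yaw -74.44 tilt [0.0001 0.0008] | shift units [ 3.19 -0.26  0.  ] turn -20.68 force [-0.2 -0.4 -2.6] w 0.15 gf 44.99192655086517
```

View pics/c11.png

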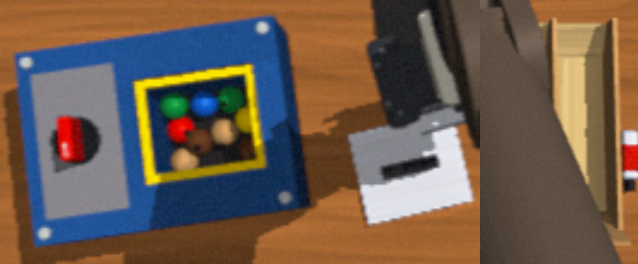

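The well holds all nine beads: green, blue, green, red, dark, light, yellow, light, dark. The trough is empty as far as it shows. Now the scoop goes back to its mat.

```bash
python3 -m creep '[[0.4,0,0,-1,0],[0.4,0,0,-1,0],[0.4,0,0,-1,0],[0.4,0,0,-1,0],[0.4,0,0,-1,0],[0.4,0,0,-1,0],[0,0,0,-1,0],[0,0,0,-1,0],[0,0,0,-1,0],[0,0,0,-1,0],[0,0,0,-1,0],[0,0,0,-1,0]]' >/dev/null; python3 -m creep '[[0,0,0,-1,0],[0,0,0,-1,0],[0,0,0,-1,0],[0,0,0,-1,0],[0,0,0,-1,0],[0,0,0,-1,0],[0,0,0,-1,0],[0,0,0,-1,0],[0,0,0,-0.7,0],[0,0,0,0,0],[0,0,0,0,0]]' >/dev/null; python3 go.py 0.700 0.001 0.165 8.3
```

```text
clock 45.8 pos [ 0.6458 -0.0094  0.1999] yaw 8.22 tilt [-0.0001  0.    ] | shift units [0.06 1.38 0.87] turn -0.02 force [-0.3 -0.4 -2.1] w 0.151 gf 44.992382526397705
```

```bash
python3 -m creep '[[0.06,0.4,0.4,0,0],[0,0.5,0.47,0,0],[0,0.48,0,0,0],[0,0,0.5,0,0],[0,0,0.6,0,0],[0,0,0.5,0,0],[0,0,0.25,0,0],[0,0,0.1,0,0],[0,0,0,0,0],[0,0,0,0,0]]' ; python3 go.py 0.700 0.001 0.085 8.3
```

```text
clock: 47.0
position: [0.7006, 0.0008, 0.088]
ee_rot: [2.054, 2.375, 0.002]
force: [-0.2, -0.1, -2.1]
width: 0.152
gripper_force: 45.0
clock 47.0 pos [0.7006 0.0008 0.088 ] yaw 8.29 tilt [0.0014 0.0001] | shift units [ 0.01 -0.01  0.08] turn -0.0 force [-0.2 -0.1 -2.1] w 0.152 gf 44.9924772977829
```

```bash
python3 -m creep '[[0,0,0.04,0,0],[0,0,0.04,0,0],[0,0,0,0,0]]'|grep -E '^force|pos' ; python3 -m creep '[[0,0,0,0,0.3],[0,0,0,0,0.5],[0,0,0,0,1],[0,0,0,0,1],[0,0,0,0,1],[0,0,0,0,1],[0,0,-0.6,0,1],[0,0,-1,0,1],[0,0,-1,0,1],[0,0,-1,0,1],[0,0,0,0,1]]'|grep -E '^force|pos|width'; python3 go.py 0.477 0.0188 0.227 12.6
python3 - <<'E'
from m import *
a,P,*c=cap('top');h=cv2.cvtColor(a,cv2.COLOR_BGR2HSV).astype(int);H,S,V=h[...,0],h[...,1],h[...,2];Z=P[...,2]
print('lid plate',rect(P,big(win((S<60)&(V>120)&(Z<.03),225,295,185,245))))
print('lid handle',rect(P,big(win((V<70)&(Z>.02)&(Z<.06),225,295,185,245))))
E
```

```text
position: [0.7005, 0.0007, 0.085]
force: [-2.6, 0.5, 4.6]
position: [0.7017, 0.0015, 0.232]
force: [0.2, 0.0, -0.8]
width: 1.003
clock 48.8 pos [0.7017 0.0015 0.232 ] yaw 8.3 tilt [0.0061 0.0009] | shift units [ 1.24 -5.5   0.09] turn -1.08 force [ 0.2  0.  -0.8] w 1.003 gf 0.0
lid plate (array([477.8,  17.6]), array([104.8, 122.3]), 12.4, 'med', array([476.7,  17.2,   8.9]), 1606)
lid handle (array([476.8,  18.7]), array([11.3, 59.7]), 12.2, 'med', array([477.5,  19. ,  38.5]), 101)
```

```bash
python3 -m creep '[[0.2,-0.9,0,-0.5,1],[0.2,-0.9,0,-0.5,1],[0.2,-0.9,0,0,1],[0.2,-0.9,0,0,1],[0.2,-0.9,0,0,1],[0.2,-0.9,0,0,1],[0,0,0,0,1],[0,0,0,0,1]]'>/dev/null; python3 go.py 0.4775 0.018 0.12 12.4
```

```text
clock 49.8 pos [0.4793 0.0049 0.2276] yaw 12.26 tilt [-0.0001 -0.0001] | shift units [0.33 0.03 2.69] turn -0.04 force [ 0.9 -0.1  0.7] w 1.0 gf 0.0
```

```bash
python3 -m creep '[[0.33,0.03,0.7,-0.04,1],[0,0,0.9,0,1],[0,0,0.7,0,1],[0,0,0.39,0,1],[0,0,0,0,1],[0,0,0,0,1]]'>/dev/null; python3 go.py 0.4775 0.018 0.011 12.4
python3 - <<'E'
from m import *
a,P,*c=cap('wrist','w2.png');h=cv2.cvtColor(a,cv2.COLOR_BGR2HSV).astype(int);V=h[...,2];Z=P[...,2]
m=(Z>.03)&(Z<.05)&(V<80);print(rect(P,big(m)))
m=(Z<.02)&(Z>-.005)&(V>130)&(h[...,1]<60);print(rect(P,big(m)))
E
```

```text
clock 50.5 pos [0.4781 0.0188 0.1211] yaw 12.46 tilt [0.0012 0.0003] | shift units [-0.02 -0.02  2.75] turn 0.01 force [-0.   0.1 -0. ] w 1.0 gf 0.0
(array([479.2,  18.1]), array([12.2, 62.1]), 12.8, 'med', array([479.1,  20.7,  37.9]), 1290)
(array([479.4,  19.7]), array([107.8, 114.4]), 12.5, 'med', array([476.1,  27.5,   7.9]), 14325)
```

```bash
python3 -m creep '[[0,0,0.7,0,1],[0,0,0.8,0,1],[0,0,0.7,0,1],[0,0,0.4,0,1],[0,0,0.13,0,1],[0,0,0,0,0],[0,0,0,0,0],[0,0,0,0,0],[0,0,0,0,0],[0,0,0,0,0],[0,0,0,0,0],[0,0,0,0,0]]' 40 |grep -E '^force|pos|width'; python3 -m creep '[[0,0,0,0,0],[0,0,0,0,0],[0,0,0,0,0],[0,0,0,0,0],[0,0,0,0,0],[0,0,0,0,0]]' 40; python3 go.py 0.4775 0.018 0.17 12.4
```

```text
position: [0.4773, 0.0185, 0.0111]
force: [-0.2, -0.2, -0.5]
width: 0.29
clock: 52.85
position: [0.4774, 0.0185, 0.0111]
ee_rot: [1.967, 2.449, 0.0]
force: [0.7, -0.2, -2.1]
width: 0.153
gripper_force: 40.0
clock 52.9 pos [0.4774 0.0185 0.0111] yaw 12.46 tilt [0.0001 0.    ] | shift units [-0.01  0.   -3.97] turn 0.01 force [ 0.7 -0.2 -2.1] w 0.153 gf 39.999847412109375
```

```bash
python3 -m creep '[[0,0,-0.3,0,0],[0,0,-0.7,0,0],[0,0,-0.9,0,0],[0,0,-0.9,0,0],[0,0,-0.9,0.4,0],[0,0,-0.27,0.4,0],[0,0,0,0.4,0],[0,0,0,0,0]]'|grep -E '^force|pos|width'; python3 go.py 0.5227 0.2336 0.17 7.6
```

```text
position: [0.4763, 0.0182, 0.1687]
force: [-0.7, -0.2, -4.1]
width: 0.148
clock 53.9 pos [0.4763 0.0182 0.1687] yaw 7.64 tilt [-0.0022 -0.0004] | shift units [ 5.18  1.87 -0.04] turn 0.01 force [-0.7 -0.2 -4.1] w 0.148 gf 39.9995219707489
```

```bash
python3 -m creep '[[0.4,0.13,0,0,0],[0.74,0.27,0,0,0],[0.8,0.29,0,0,0],[0.8,0.29,0,0,0],[0.8,0.29,0,0,0],[0.8,0.29,0,0,0],[0.5,0.18,0,0,0],[0.34,0.13,0,0,0],[0,0,0,0,0],[0,0,0,0,0]]'|grep -E '^force|pos|width'; python3 go.py 0.5227 0.2336 0.12 7.6
python3 - <<'E'
from m import *
a,P,*c=cap('wrist','w3.png');h=cv2.cvtColor(a,cv2.COLOR_BGR2HSV).astype(int);H,S,V=h[...,0],h[...,1],h[...,2];Z=P[...,2]
m=(Z<.175)&(Z>.155)&(V>130)&(S<60);print('lid',m.sum(),rect(P,big(m)))
m=(H>20)&(H<35)&(S>150)&(V>80)&(Z>.085)&(Z<.11);print('y',m.sum(), rect(P,m))
s,*_=cap('side'); cv2.imwrite('pics/c12.png',np.hstack([a[:, :400],cv2.resize(s[60:220,130:297],None,fx=2.4,fy=2.4)]))
E
```

```text
position: [0.5237, 0.2329, 0.1695]
force: [-0.5, 0.2, -3.2]
width: 0.15
clock 55.1 pos [0.5237 0.2329 0.1695] yaw 7.62 tilt [-0.0006 -0.0011] | shift units [ 0.02 -0.02  1.24] turn 0.01 force [-0.5  0.2 -3.2] w 0.15 gf 39.99930918216705
lid 18578 (array([520.6, 265.4]), array([104.1,  50.8]), 7.7, 'med', array([519.2, 269.2, 166.2]), 18533)
y 1078 (array([516.1, 291.2]), array([108.7,   4. ]), 7.7, 'med', array([518.6, 291.6, 102.5]), 1078)
```

View pics/c12.png

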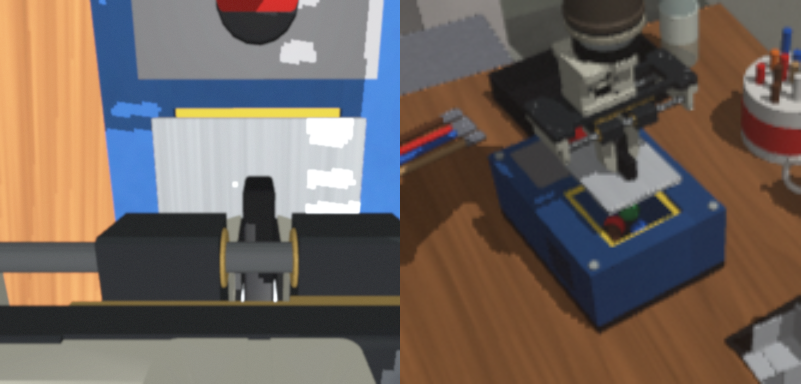

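The lid sits over the pocket, within about 1 mm by the visible yellow strip (175–340, 113). I'll lower it gently.

```bash
python3 -m creep '[[0,-0.02,0.3,0,0],[0,0,0.4,0,0],[0,0,0.3,0,0],[0,0,0.1,0,0],[0,0,0.08,0,0],[0,0,0.07,0,0],[0,0,0.07,0,0],[0,0,0.05,0,0],[0,0,0,0,0]]'|grep -E '^force|pos|width'; python3 go.py 0.523 0.233 0.1131 7.6
```

```text
position: [0.523, 0.2337, 0.115]
force: [-0.5, -0.0, -2.6]
width: 0.15
clock 56.3 pos [0.523  0.2337 0.115 ] yaw 7.66 tilt [-0.0001 -0.0002] | shift units [-0.02 -0.    0.05] turn 0.01 force [-0.5 -0.  -2.6] w 0.15 gf 39.999353885650635
```

```bash
python3 -m creep '[[0,0,0.03,0,0],[0,0,0.03,0,0],[0,0,0,0,0]]'|grep -E '^force|pos|width';python3 -m creep '[[0,0,0,0,0.25],[0,0,0,0,0.4],[0,0,0,0,1],[0,0,0,0,1],[0,0,0,0,1],[0,0,-0.2,0,1],[0,0,-0.6,0,1],[0,0,-0.8,0,1],[0,0,-0.8,0,1],[0,0,0,0,1]]'|grep -E '^force|pos|width'
python3 - <<'E'
from m import *
a,P,*c=cap('wrist','w4.png');h=cv2.cvtColor(a,cv2.COLOR_BGR2HSV).astype(int);H,S,V=h[...,0],h[...,1],h[...,2];Z=P[...,2]
m=(Z<.125)&(Z>.1)&(V>130)&(S<60);m=big(m);print('lid',m.sum(),rect(P,m))
q=P[m];A=np.c_[q[:,:2]-q[:,:2].mean(0),np.ones(len(q))];print('plane',np.linalg.lstsq(A,q[:,2],rcond=None)[0].round(4))
m=(Z<.16)&(Z>.13)&(V<80)&(S<80)
print('hdl',rect(P,big(m)))
m=(V>40)&((H<10)|(H>170))&(S>150)&(Z>.13)
print('knob',m.sum(),rect(P,big(m)))
E
python3 go.py 0.5065 0.353 0.23 7.6
```

```text
position: [0.5231, 0.2338, 0.1132]
force: [-1.1, -1.8, 3.6]
width: 0.148
position: [0.5241, 0.235, 0.2118]
force: [0.1, 0.4, -0.5]
width: 1.002
lid 14573 (array([525. , 237.8]), array([106.2, 108.4]), 7.7, 'med', array([521.6, 245.7, 109.9]), 14573)
plane [-0.0039  0.001   0.1098]
hdl (array([524.1, 233.3]), array([11.9, 62. ]), 7.8, 'med', array([524. , 235.2, 139.8]), 1399)
knob 1809 (array([507.9, 352.8]), array([43.1, 11.9]), 7.7, 'med', array([509.8, 350.5, 151.4]), 1809)
clock 58.0 pos [0.5235 0.2342 0.2101] yaw 7.66 tilt [0.0023 0.0009] | shift units [ 3.   -0.02 -0.5 ] turn 0.01 force [-0.3 -0.2 -0.1] w 0.997 gf 0.0
```

View pics/w4.png

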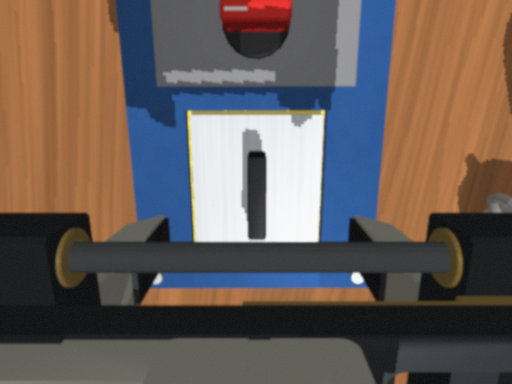

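Lid seated flat with an even thin yellow border (188–325, 110); knob bar at (256,15). On to the knob, gripping it across its 14 mm thickness.

```bash
python3 -m creep '[[0,0,-0.3,-0.5,1],[0,0,0,-1,1],[0,0,0,-1,1],[0,0,0,-1,1],[0,0,0,-1,1],[0,0,0,-1,1],[0,0,0,-1,1],[0,0,0,-1,1],[0,0,0,-1,1],[0,0,0,-1,1],[0,0,0,-1,1],[0,0,0,-1,1]]'>/dev/null;python3 -m creep '[[0,0,0,-1,1],[0,0,0,-1,1],[0,0,0,-1,1],[0,0,0,-1,1],[0,0,0,-1,1],[0,0,0,-1,1],[0,0,0,-1,1],[0,0,0,-1,1],[0,0,0,-1,1],[0,0,0,-1,1],[0,0,0,-1,1],[0,0,0,0,1]]'>/dev/null
python3 go.py 0.507 0.3535 0.20 97.6
python3 - <<'E'
from m import *
a,P,*c=cap('top');h=cv2.cvtColor(a,cv2.COLOR_BGR2HSV).astype(int);H,S,V=h[...,0],h[...,1],h[...,2];Z=P[...,2]
m=win(((H<10)|(H>170))&(S>150)&(Z>.13)&(Z<.17),100,140,180,220);print('knob',rect(P,m)) if m.sum()>20 else print(m.sum())
E
```

```text
clock 61.0 pos [0.5227 0.2334 0.2198] yaw 97.64 tilt [-0.0013 -0.0006] | shift units [-0.01  3.03  0.49] turn 0.01 force [ 0.3 -1.3  0.5] w 0.998 gf 0.0
0
```

```bash
python3 -m creep '[[0,0.7,0.2,0,1],[0,0.9,0.29,0,1],[0,0.9,0,0,1],[0,0.53,0,0,1],[0,0,0,0,1],[0,0,0,0,1]]'>/dev/null
python3 go.py 0.507 0.3535 0.126 97.6
python3 - <<'E'
from m import *
a,P,*c=cap('wrist','w5.png');h=cv2.cvtColor(a,cv2.COLOR_BGR2HSV).astype(int);H,S,V=h[...,0],h[...,1],h[...,2];Z=P[...,2]
m=((H<10)|(H>170))&(S>150)&(Z>.145)&(Z<.16)
print('knob',m.sum(),rect(P,big(m)))
E
```

```text
clock 61.8 pos [0.5071 0.3529 0.2007] yaw 97.59 tilt [-0.0002 -0.0011] | shift units [0.   0.02 1.87] turn -0.0 force [-0.9 -0.3  0. ] w 1.001 gf 0.0
knob 1181 (array([506.8, 353.8]), array([43.1, 13.5]), 8.1, 'med', array([507.1, 354.1, 151.7]), 1181)
```

```bash
python3 -m creep '[[0,0.02,0.6,0,1],[0,0,0.6,0,1],[0,0,0.45,0,1],[0,0,0.2,0,1],[0,0,0,0,0],[0,0,0,0,0],[0,0,0,0,0],[0,0,0,0,0],[0,0,0,0,0],[0,0,0,0,0],[0,0,0,0,0],[0,0,0,0,0]]' 25 |grep -E 'force|pos|width';python3 -m creep '[[0,0,0,0,0],[0,0,0,0,0],[0,0,0,0,0],[0,0,0,0,0],[0,0,0,0,0],[0,0,0,0,0]]' |grep -E 'force|pos|width'; python3 go.py 0.507 0.3535 0.126 34.6
```

```text
position: [0.5067, 0.3547, 0.1271]
force: [0.3, 0.5, 0.8]
width: 0.177
gripper_force: 0.0
position: [0.5067, 0.3551, 0.1271]
force: [0.4, 5.6, -3.5]
width: 0.151
gripper_force: 25.0
clock 64.1 pos [0.5067 0.3551 0.1271] yaw 97.67 tilt [0.     0.0007] | shift units [-0.   -0.04  0.03] turn 15.77 force [ 0.4  5.6 -3.5] w 0.151 gf 24.991328716278076
```

```bash
python3 -m creep '[[0,-0.03,0,0.9,0],[0,0,0,0.9,0],[0,0,0,0.9,0],[0,0,0,0.9,0],[0,0,0,0.9,0],[0,0,0,0.9,0],[0,0,0,0.9,0],[0,0,0,0.9,0],[0,0,0,0.9,0],[0,0,0,0.9,0],[0,0,0,0.9,0],[0,0,0,0.9,0]]' |grep -E 'force|pos|width';python3 -m creep '[[0,0,0,0.9,0],[0,0,0,0.9,0],[0,0,0,0.9,0],[0,0,0,0.9,0],[0,0,0,0.9,0],[0,0,0,0.9,0],[0,0,0,0,0],[0,0,0,0,0],[0,0,0,0,0]]' |grep -E 'force|pos|width'; python3 go.py 0.507 0.3535 0.126 34.6; python3 -c "
from cell import readout;print(readout.observe()['ft_torque'])"
```

```text
position: [0.5066, 0.3547, 0.1272]
force: [0.7, 7.4, -5.9]
width: 0.15
gripper_force: 25.0
position: [0.5066, 0.3546, 0.1272]
force: [1.7, 6.3, -5.1]
width: 0.155
gripper_force: 25.4
clock 66.7 pos [0.5066 0.3546 0.1272] yaw 32.95 tilt [-0.      0.0016] | shift units [-0.03 -0.01  0.03] turn -0.41 force [ 1.7  6.3 -5.1] w 0.155 gf 25.397755801677704
[ 1.51027247 -0.29858542  0.55420731]
```

```bash
python3 -m creep '[[0,0,0,0,0],[0,0,0,0,0],[0,0,0,0,0],[0,0,0,0,1],[0,0,0,0,1],[0,0,0,0,1],[0,0,0,0,1],[0,0,0,0,1],[0,0,0,0,1],[0,0,0,0,1],[0,0,0,0,1]]' |grep -E 'force|pos|width';python3 -m creep '[[0,0,-0.4,0,1],[0,0,-0.8,0,1],[0,0,-0.9,0,1],[0,0,-0.9,0,1],[0,-0.9,0,0,1],[0,-0.9,0,0,1],[0,-0.9,0,0,1],[0,-0.9,0,0,1],[0,-0.9,0,0,1],[0,-0.9,0,0,1],[0,0,0,0,1],[0,0,0,0,1]]' |grep -E 'force|pos|width'
python3 - <<'E'
from m import *
a,P,*c=cap('top');h=cv2.cvtColor(a,cv2.COLOR_BGR2HSV).astype(int);H,S,V=h[...,0],h[...,1],h[...,2];Z=P[...,2]
m=win(((H<10)|(H>170))&(S>150)&(Z>.13)&(Z<.17),100,140,180,220);print(m.sum());print('knob',rect(P,m)) if m.sum()>20 else 0
s,*_=cap('side');cv2.imwrite('pics/c13.png',np.hstack([cv2.resize(a[90:280,90:430],None,fx=1.4,fy=1.4)]))
cv2.imwrite('pics/c13.png',np.vstack([cv2.resize(a[100:270,90:430],None,fx=1.7,fy=1.7),cv2.resize(s[90:260,130:400],(578,300))]))
m=win((Z>.1)&(Z<.125)&(V>130)&(S<60),140,210,160,235);print('lid',m.sum(),rect(P,big(m)) if m.sum()>50 else 0)
m=win((Z>.04)&(Z<.068),240,300,110,190);print('scoop',m.sum(),rect(P,big(m)) if m.sum()>50 else 0)
E
```

```text
position: [0.5069, 0.3534, 0.1271]
force: [-0.3, -0.1, 0.2]
width: 0.968
gripper_force: 0.0
position: [0.3263, 0.2368, 0.248]
force: [0.8, 0.1, 0.4]
width: 0.999
gripper_force: 0.0
146
knob (array([506.5, 354.7]), array([42.7, 13.6]), 4.7, 'med', array([506.6, 351.1, 151. ]), 146)
lid 1810 (array([523.1, 233. ]), array([103.6, 120.6]), 7.5, 'med', array([524. , 230. , 110.7]), 1793)
scoop 121 (array([623.5, -24.4]), array([63.1, 73.1]), 0.1, 'med', array([650.2, -27.9,  56.6]), 121)
```

View pics/c13.png

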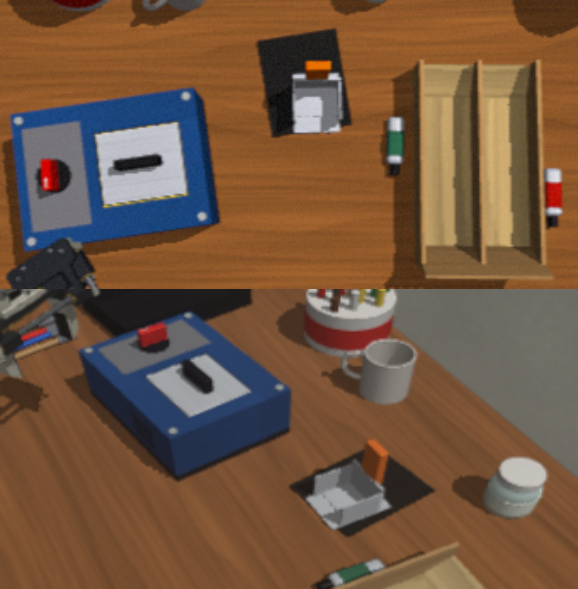

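The lid is seated, the knob has sprung back and the tubes haven't moved. But the scoop has been knocked to the mat's edge (318,100), with the bowl about 48 mm off centre, so I'll set it back.

```bash
python3 - <<'E'
from m import *
a,P,*c=cap('top');h=cv2.cvtColor(a,cv2.COLOR_BGR2HSV).astype(int);H,S,V=h[...,0],h[...,1],h[...,2];Z=P[...,2]
m=win((H<16)&(S>170)&(V>90)&(Z>.12)&(Z<.14),240,300,110,190);print(m.sum(),rect(P,m))
E
python3 -m creep '[[0,0,0,0.7,1],[0,0,0,0.75,1],[0,0,0,0.75,1],[0,0,0,0.75,1],[0,0,0,0.75,1],[0,0,0,0.75,1],[0,0,0,0.75,1],[0,0,0,0.75,1],[0,0,0,0.75,1],[0,0,0,0.75,1],[0,0,0,0.75,1],[0,0,0,0,1]]'>/dev/null; python3 go.py 0.659 -0.0244 0.227 0
```

```text
80 (array([657.4, -24.3]), array([13.2, 31.9]), 1.7, 'med', array([656.4, -25.5, 130.1]), 80)
clock 71.2 pos [0.3257 0.2368 0.2471] yaw 0.11 tilt [-0.0007  0.0005] | shift units [-6.55  8.32  0.49] turn 0.03 force [-1.1 -0.4 -0.5] w 0.997 gf 0.0
```

```bash
python3 -m creep '[[-0.65,0.83,0.05,0,1],[-0.65,0.83,0.05,0,1],[-0.65,0.83,0.05,0,1],[-0.65,0.83,0.05,0,1],[-0.65,0.83,0.05,0,1],[-0.65,0.83,0.05,0,1],[-0.65,0.83,0.05,0,1],[-0.65,0.83,0.05,0,1],[-0.65,0.83,0.05,0,1],[-0.65,0.83,0.05,0,1],[0,0,0,-0.3,1],[0,0,0,0,1]]'>/dev/null; python3 - <<'E'
from m import *
a,P,*c=cap('wrist');h=cv2.cvtColor(a,cv2.COLOR_BGR2HSV).astype(int);H,S,V=h[...,0],h[...,1],h[...,2]
m=(H<16)&(S>170)&(V>90)&(P[...,2]>.115)&(P[...,2]<.14); print(m.sum(),rect(P,big(m)))
E
python3 go.py 0.659 -0.0244 0.085 1.2
```

```text
169 (array([659.7, -24.8]), array([35.3, 10.4]), 88.8, 'med', array([656.3, -10.1, 129.1]), 155)
clock 72.8 pos [ 0.6572 -0.0222  0.2269] yaw 1.35 tilt [-0.0008  0.0008] | shift units [-0.06  0.05  3.55] turn 0.04 force [0.1 0.1 0. ] w 1.0 gf 0.0
```

```bash
python3 -m creep '[[-0.06,0.05,0.7,0.2,1],[0,0,0.7,0,1],[0,0,0.7,0,1],[0,0,0.7,0,1],[0,0,0.5,0,1],[0,0,0.22,0,1],[0,0,0,0,0],[0,0,0,0,0],[0,0,0,0,0],[0,0,0,0,0],[0,0,0,0,0],[0,0,0,0,0]]' 40 |grep -E 'force|pos|width'; python3 -m creep '[[0,0,0,0,0],[0,0,0,0,0],[0,0,0,0,0],[0,0,0,0,0],[0,0,0,0,0],[0,0,0,0,0]]' |grep -E 'force|pos|width'; python3 go.py 0.703 -0.004 0.095 1
```

```text
position: [0.6598, -0.0258, 0.0864]
force: [-0.8, 0.1, -0.4]
width: 0.394
gripper_force: 0.0
position: [0.6597, -0.0257, 0.0862]
force: [0.2, 0.1, -1.4]
width: 0.148
gripper_force: 40.0
clock 75.0 pos [ 0.6597 -0.0257  0.0862] yaw 0.46 tilt [-0.0002 -0.    ] | shift units [ 0.53  1.09 -0.22] turn -0.13 force [ 0.2  0.1 -1.4] w 0.148 gf 39.9959796667099
```

```bash
python3 -m creep '[[0,0,-0.3,0,0],[0.2,0.4,-0.2,0,0],[0.33,0.69,0,0,0],[0,0,0,0,0],[0,0,0.25,0,0],[0,0,0.15,0,0],[0,0,0.08,0,0],[0,0,0.02,0,0],[0,0,0,0,0]]' |grep -E 'force|pos|width'; python3 -m creep '[[0,0,0,0,0.3],[0,0,0,0,0.5],[0,0,0,0,1],[0,0,0,0,1],[0,0,0,0,1],[0,0,0,0,1],[0,0,-0.6,0,1],[0,0,-1,0,1],[0,0,-1,0,1],[0,-1,-0.5,0,1],[0,-1,0,0,1],[0,-1,0,0,1]]'|grep -E 'force|pos|width';python3 -m creep '[[0,-1,0,0,1],[0,-1,0,0,1],[0,0,0,0,1],[0,0,0,0,1],[0,0,0,0,1],[0,0,0,0,1]]'|grep -E '^force|pos'
python3 - <<'E'
from m import *
a,P,*c=cap('top');h=cv2.cvtColor(a,cv2.COLOR_BGR2HSV).astype(int);H,S,V=h[...,0],h[...,1],h[...,2];Z=P[...,2]
m=win((Z>.04)&(Z<.068),240,300,110,190);print('scoop',m.sum(),rect(P,big(m)) if m.sum()>50 else 0)
m=win((H<16)&(S>170)&(V>90)&(Z>.12)&(Z<.14),240,300,105,190);print(m.sum(),rect(P,m))
m=win((Z>.1)&(Z<.125)&(V>130)&(S<60),140,210,160,235);print('lid',m.sum(),rect(P,big(m)) if m.sum()>50 else 0)
m=win(((H<10)|(H>170))&(S>150)&(Z>.13)&(Z<.17),100,140,180,220);print('knob',rect(P,m))
E
```

```text
position: [0.7032, -0.0043, 0.0864]
force: [0.2, -0.0, -2.6]
width: 0.149
gripper_force: 40.0
position: [0.5821, -0.0051, 0.2107]
force: [-0.4, -0.3, 0.2]
width: 1.001
gripper_force: 0.0
position: [0.5039, -0.0055, 0.2102]
force: [-0.2, 0.0, -0.3]
scoop 110 (array([677.9,  -3.4]), array([70.7, 41.6]), 89.1, 'med', array([694.9,   1.5,  57.6]), 110)
92 (array([702.2,  -2. ]), array([34.3, 14.4]), 88.9, 'med', array([701.8,  -2. , 129.8]), 92)
lid 1870 (array([523.1, 232.4]), array([103.7, 122.1]), 7.4, 'med', array([522.5, 230.9, 110.7]), 1824)
knob (array([506.3, 354.5]), array([42.7, 14.3]), 6.0, 'med', array([506.6, 351. , 151.1]), 146)
```

```bash
python3 -c "
from cell import sign_off;print(sign_off())"
```

```text
the job is handed in; nothing more can be done
None
```

The job is handed in (no verdict came back): all nine beads are in the well under the seated lid, the knob was turned to its stop, held and sprang back, the scoop stands on its mat again after being knocked aside, and the tubes were left where they lay.

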